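# Step the crimp sample board under the gauge pointer

### The job

On the gauging stage, first swing the black turnbutton fully across the orange frame so that the sample board is secured. Then slide the board carrier by its blue finger loop until the fixed pointer stands over the red dot, let it rest there for a second, and slide it on until the pointer stands over the green dot; leave it there with the turnbutton still across. Do not push against the pointer or its stand, and leave the blue bin, the pliers and the reel where they are.

Things in the scene. Friction and masses are not known exactly. Their poses are not given: they have to be found in the camera images.
- stage: Cream gauging stage fixed to the bench, base plate 240 x 340 x 12 mm. Origin on the bench under it, z up; its x (away from the robot at yaw 0) and y (left) are the axes of the slides: 'stage x', 'stage y' below. Its place and yaw change. The carrier rides on it on x-y slides, about 4 N each to move, and stays where it is left. Carrier deck: aluminium, 225 x 170 mm, top 45 mm above the bench.
- pointer_tip (a point): Tip of the fixed dark steel needle, pointing straight down, 57 mm above the bench, 6 mm above the dots.
- red_dot (a point): Centre of the red dot, 16 mm across, near the rim of the white disc (82 mm diameter, top 50 mm above the bench) clamped stiffly in the middle of the grey sample board. The disc sits at any angle, so the dot's place changes, always 32 mm from the board's middle.
- green_dot (a point): Centre of the green dot, 16 mm across, on the same disc, straight across it from the red one, 64 mm from it, 32 mm from the board's middle.
- board (a point): Middle of the grey sample board (124 x 134 mm, top 48 mm above the bench) in its orange frame (outside 140 x 150 mm, bars 12 mm wide, top 52 mm above the bench). Moves with the carrier.
- loop (a point): Middle of the blue rectangular finger loop on the carrier's near end, at the height of its rim, 75 mm above the bench; open at the top, inside 36 mm (stage x) by 64 mm (stage y) and 30 mm deep down to the deck, wall 7 mm. Put fingers in and push its walls. It lies 118 mm from the board's middle, along stage -x.
- pivot (a point): Top of the turnbutton's steel pivot, 60 mm above the bench, on the carrier beside the frame, 102 mm from the board's middle along stage -y.
- post (a point): Top (88 mm above the bench) of the red upright post, 12 mm in diameter and 28 mm high, on the turnbutton's tail, 42 mm from the pivot. Push it round the pivot. Turnbutton: black bar 86 x 16 x 7 mm, top 60 mm above the bench.
- turnbutton (a joint): Turnbutton angle in rad: 0 = closed against its stop, nose across the orange frame and post on the side away from the board (stage -y from the pivot); 1.57 = open, post toward stage -x from the pivot. Closing is anticlockwise seen from above. Range 0 to 1.75; stays where it is left.
- carrier (a joint): Carrier's displacement in m along stage x, range -0.075 to 0.045; 0 with joint cross_slide also 0 puts the board's middle under the pointer.
- cross_slide (a joint): Carrier's displacement in m along stage y, range -0.055 to 0.055.
- pointer: The fixed cream pointer stand, same origin and axes as the stage: a column 60 x 45 mm, 150 mm high, at stage x 30 mm, y 205 mm, with an arm 14 mm wide, 93 to 115 mm above the bench, along stage y to the needle at stage x 30 mm, y 0.
- bin: Bystander: loose blue plastic bin 120 x 160 x 55 mm, open and empty; origin under its middle.
- pliers: Bystander: loose pliers with red handles, 180 mm long, 14 mm high, lying on the bench; origin at the underside, middle of length.
- reel: Bystander: loose cardboard reel of copper terminals lying flat, 160 mm diameter, 32 mm high; origin under its middle.

How it is judged:
By the outcome, as a careful person would: the job done as asked, in the order asked, and still so for the second after the job is handed in, with the robot touching nothing.
It also fails if it takes over 67 s, if anything falls off the work surface, if the arm or the gripper's body presses on something with over 40 N, if the wrist force passes 120 N, or if a joint passes its speed limit or range.

### The arm

A 6-joint arm with a two-finger parallel gripper is mounted at the origin on the work surface. World frame = base frame: x ahead of the robot, y to its left, z up, the work surface at z = 0. Lengths are in m, angles in rad, forces in N, time in s.
With the tool pointing down it reaches from about 0.3 to 0.825 m from the base axis. Payload 5.4 kg.
Tool frame: the origin (TCP) lies midway between the tips of the shut fingers; the grasp point (between the pads) lies 19 mm behind it; z points along the fingers, y is the line along which they close (so a half turn about z gives the same grasp; the last joint's range is limited). The gripper opens to 92 mm and grips with 3 to 60 N. Pads are 20 mm wide; open, the fingers measure 128 mm over their backs; the gripper's body (75 mm by 189 mm) begins 69 mm behind the grasp point.
Start: joints at [1.036, 0.158, 1.597, -0, 1.386, -0.21], TCP at [0.184, 0.545, 0.215] pointing down, gripper open.
Joint ranges: [-2.91, 2.91], [-0.94, 2.29], [0.18, 2.7], [-1.29, 4.43], [0.17, 2.64], [-3, 3]. Speed limits (rad/s): [2.57, 2.57, 3.14, 3.14, 3.14, 3.14].

### API

Orientations are given as a rotation vector (axis times angle).
In Python, from workcell import sensors, get_image, order gives the robot as it stands.
- The arm moves only by the shell command python3 -m handwheel 'ROWS' [FORCE]. ROWS is JSON, a list of rows, each a list of 7 numbers: the turn, a rotation vector about the tool's x, y, z in units of 6 degrees (1.0 is 6 degrees), then the shift along the tool's x, y, z in units of 30 mm (1.0 is 30 mm), then the opening, from 0 (shut) to 1 (fully open). A call has 1 to 5 rows; each row shifts and turns the commanded pose from where the row before left it, along the tool's axes as they then stand; what a row does not reach is not made up. A row lasts 1/8 s, in which the tool goes at most 62.5 mm and 10.7 degrees, less where a joint would pass 70% of its speed; a pose out of reach is approached as far as the arm can. A call is refused whole if a number of a shift passes 1 or a number of a turn 1, either way. A call with a gripper value outside its range is refused whole. The fingers move at their own pace and stop on an object; FORCE is the grip in N (left out, the last holds). Time passes only in rows, so rows that do not move let the fingers close. It gives the time, the measured TCP pose, the force, the opening and the grip force at its end, in the units of the state.
- sensors.sense(): the state, without advancing time (a new reading comes with each control period).
- get_image(name): name is "side" or "top" or "wrist"; returns a dict with "img" (480x640x3 uint8, red, green, blue), "camera_matrix" (3x3 intrinsics, pixels), "pose" (4x4, takes a point from camera to world coordinates); the wrist camera has in their place "mount" (4x4, takes a point from camera to tool coordinates, whose origin is the TCP and whose axes are the flange's). Camera axes: x right, y up, looking along -z (the intrinsics and any distortion apply to the point x, -y, -z); pixel columns grow to the right and rows downward; lengths in m; the calibration is good to about 2 mm. A picture is of the moment at which its call begins: read the wrist's pose just before it. There is no depth.
- order.hand_in(): hands the job in; it is judged then, once.
The state is a dict: "clock": time; "joints": joint angles; "dq": joint speeds; "joint_torque": joint torques, N m; "tool_pos": TCP position; "orientation": TCP orientation; "contact_force": force on the tool from outside, world axes, zero at the start; "wrist_torque": the same for the moment, N m; "opening": finger opening in m; "gripper_force": force on a finger pad.
Only numpy, scipy, OpenCV 4.12 (cv2) and the standard library are available. Lean on these libraries where they do the work, as an engineer would, in place of code of your own. Each camera call takes 0.05 s, during which the arm holds its last target. There are 200 camera calls.

## Working session

There is one attempt and no reset: what is moved stays moved. The work goes in short steps, Python scripts to look and compute and a shell command to move; the robot and the scene stay as the last step left them, time stands still between calls to the robot, and variables do not carry over. Pictures are saved under pics/ and viewed, at most 10 in all, crops included, and the job is handed in when it is done.

```bash
mkdir -p pics; ls; python3 - <<'E'
from workcell import sensors,get_image
import cv2,json
s=sensors.sense();print({k:s[k] for k in('clock','tool_pos','orientation','opening')})
for n in('top','side','wrist'):
    d=get_image(n);cv2.imwrite(f'pics/{n}0.png',d['img'][:,:,::-1])
    print(n,d['camera_matrix'],d.get('pose',d.get('mount')),[k for k in d])
E
```

```text
pics
{'clock': 0.0, 'tool_pos': array([0.18318713, 0.54438489, 0.21366717]), 'orientation': array([-5.07827007e-01, -3.09960485e+00,  2.67367265e-03]), 'opening': 0.09203380701777}
top [[589.3429949    0.         319.36591033]
 [  0.         589.3429949  237.36898768]
 [  0.           0.           1.        ]] [[ 0.01176755  0.98285764 -0.18399016  0.20052467]
 [-0.99974131  0.01514607  0.01696789 -0.04743933]
 [ 0.01946375  0.18374289  0.98278162  1.5814337 ]
 [ 0.          0.          0.          1.        ]] ['img', 'camera_matrix', 'pose']
side [[533.71700068   0.         320.30793028]
 [  0.         533.71700068 240.60596354]
 [  0.           0.           1.        ]] [[ 0.77374502  0.37292703 -0.51209772 -0.16390831]
 [-0.63312733  0.42760488 -0.64521613 -0.89855853]
 [-0.02164305  0.82345583  0.56696744  0.81024276]
 [ 0.          0.          0.          1.        ]] ['img', 'camera_matrix', 'pose']
wrist [[340.95019199   0.         317.43653817]
 [  0.         340.95019199 229.74073654]
 [  0.           0.           1.        ]] [[-6.32558061e-05  9.71843475e-01  2.35627368e-01  6.66844307e-02]
 [ 9.99999725e-01 -1.12548215e-04  7.32661227e-04  3.26460241e-04]
 [ 7.38551473e-04  2.35627350e-01 -9.71843201e-01 -1.70370719e-01]
 [ 0.00000000e+00  0.00000000e+00  0.00000000e+00  1.00000000e+00]] ['img', 'camera_matrix', 'mount']
```

View pics/top0.png

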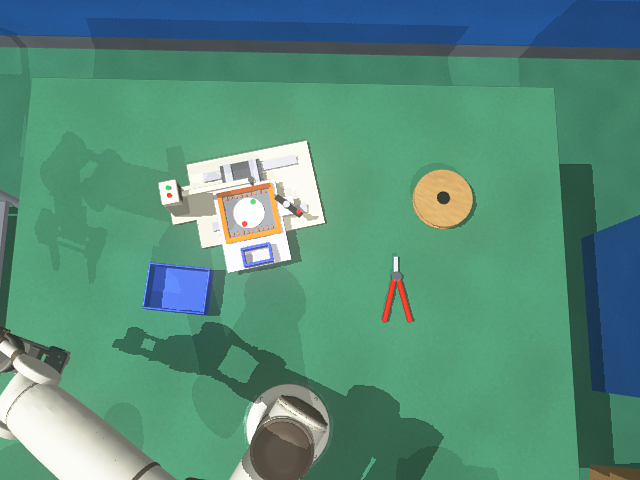

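View pics/side0.png

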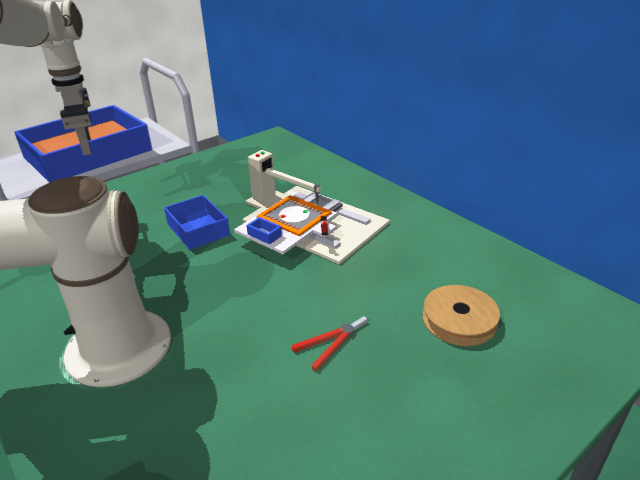

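The top view shows the stage around (250,200) with the loop at (257,255) and the post near (298,212); the pointer's stand is at (169,191). The side view shows it around (300,220), with the post at (324,227). Next I'll enlarge both.

```bash
python3 - <<'E'
import cv2
a=cv2.imread('pics/top0.png')[136:280,155:335];cv2.imwrite('pics/t1.png',cv2.resize(a,None,fx=4,fy=4,interpolation=cv2.INTER_CUBIC))
a=cv2.imread('pics/side0.png')[145:265,230:395];cv2.imwrite('pics/s1.png',cv2.resize(a,None,fx=4.8,fy=4.8,interpolation=cv2.INTER_CUBIC))
E
```

```text
(no output)
```

View pics/t1.png

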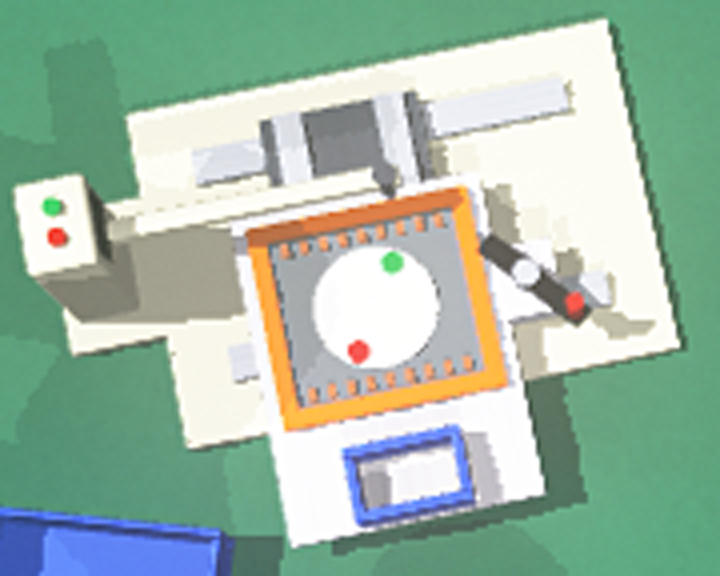

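View pics/s1.png

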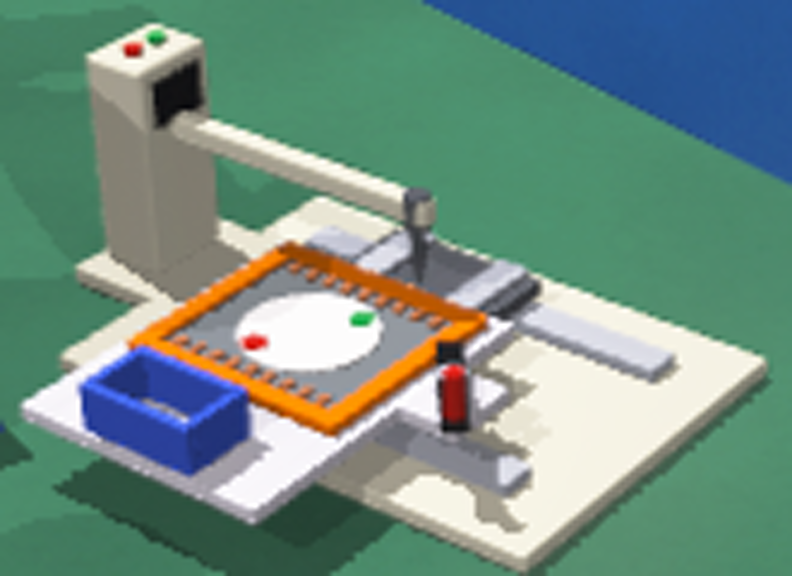

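The enlarged top crop shows (crop px): post top (575,298), pivot (525,271), red (358,351), green (393,262), needle tip about (391,197), and loop rim corners at (344,449), (458,427), (474,502) and (362,525). The side crop shows: post (455,370), red (256,342), green (362,319), tip (420,283), and rim corners at (82,386), (140,348) and (249,406).

```bash
cat > h.py <<'E'
import numpy as np
CT=(np.array([[589.343,0,319.366],[0,589.343,237.369],[0,0,1]]),np.array([[0.01176755,0.98285764,-0.18399016,0.20052467],[-0.99974131,0.01514607,0.01696789,-0.04743933],[0.01946375,0.18374289,0.98278162,1.5814337]]))
CS=(np.array([[533.717,0,320.308],[0,533.717,240.606],[0,0,1]]),np.array([[0.77374502,0.37292703,-0.51209772,-0.16390831],[-0.63312733,0.42760488,-0.64521613,-0.89855853],[-0.02164305,0.82345583,0.56696744,0.81024276]]))
def proj(C,P):
    K,T=C;p=T[:,:3].T@(np.asarray(P)-T[:,3]);q=K@[p[0],-p[1],-p[2]];return q[:2]/q[2]
def ray(C,uv):
    K,T=C;r=np.linalg.inv(K)@[uv[0],uv[1],1];d=T[:,:3]@[r[0],-r[1],-r[2]];return T[:,3],d/np.linalg.norm(d)
def atz(C,uv,z):
    o,d=ray(C,uv);return o+d*(z-o[2])/d[2]
def tri(L):
    A=0;b=0
    for C,uv in L:
        o,d=ray(C,uv);M=np.eye(3)-np.outer(d,d);A=A+M;b=b+M@o
    return np.linalg.solve(A,b)
E
cat > fit.py <<'E'
from h import *
from scipy.optimize import least_squares
t=lambda u,v:np.array([u/4+155,v/4+136]); s=lambda u,v:np.array([u/4.8+230,v/4.8+145])
two={'post':(t(575,298),s(455,370)),'red':(t(358,351),s(256,342)),'green':(t(393,262),s(362,319)),'tip':(t(391,197),s(420,283)),
'lpL':(t(344,449),s(82,386)),'lpB':(t(458,427),s(140,348)) }
two={k:v for k,v in two.items()}
for k in('post','red','green','tip'): print(k,tri([(CT,two[k][0]),(CS,two[k][1])]).round(4))
print('lpFL',tri([(CT,t(344,449)),(CS,s(140,348))]).round(4),'lpFR',tri([(CT,t(458,427)),(CS,s(249,406))]).round(4),'lpNL',tri([(CT,t(362,525)),(CS,s(82,386))]).round(4))
def model(q):
    x,y,w,c,e,th,ph,da=q
    m=lambda a,b,z:np.array([x+a*np.cos(w)-b*np.sin(w),y+a*np.sin(w)+b*np.cos(w),z])
    bx,by=.03+c,e
    P={'red':m(bx+.032*np.cos(da),by+.032*np.sin(da),.05),'green':m(bx-.032*np.cos(da),by-.032*np.sin(da),.05),'tip':m(.03,0,.057),'pivot':m(bx,by-.102,.06),
     'post':m(bx-.042*np.sin(th),by-.102-.042*np.cos(th),.088),'board':m(bx,by,.05),'loop':m(bx-.118,by,.075)}
    for n,i,j in(('FL',1,1),('FR',1,-1),('NL',-1,1),('NR',-1,-1)):
        P['lp'+n]=m(bx-.118+i*.025,by+j*.039,.075);P['st'+n]=m(i*.12,j*.17,.012)
    return P
O=[(CT,'red',t(358,351)),(CS,'red',s(256,342)),(CT,'green',t(393,262)),(CS,'green',s(362,319)),(CT,'post',t(575,298)),(CS,'post',s(455,370)),(CT,'tip',t(391,197)),(CS,'tip',s(420,283)),(CT,'pivot',t(525,271)),
(CT,'lpFL',t(344,449)),(CT,'lpFR',t(458,427)),(CT,'lpNR',t(474,502)),(CT,'lpNL',t(362,525)),(CS,'lpFL',s(140,348)),(CS,'lpFR',s(249,406)),(CS,'lpNL',s(82,386)),
(CT,'stFL',t(128,115)),(CT,'stFR',t(607,20)),(CT,'stNR',t(683,347)),(CT,'stNL',t(188,447)),(CS,'stFR',s(767,360)),(CS,'stNR',s(525,567))]
f=lambda q:np.concatenate([proj(C,model(q)[n])-uv for C,n,uv in O])
r=least_squares(f,[.55,.1,.2,-.06,0,1,3,2.8],loss='soft_l1')
print(r.x.round(4))
for (C,n,_),e in zip(O,f(r.x).reshape(-1,2)):print('T' if C is CT else 'S',n,e.round(1),end='; ')
print()
for k,v in model(r.x).items():print(k,v.round(4))
np.save('q.npy',r.x)
E
python3 fit.py
```

```text
post [ 0.5506 -0.0187  0.0865]
red [0.5219 0.1247 0.0481]
green [0.5823 0.1038 0.0487]
tip [0.626  0.1058 0.0543]
lpFL [0.4507 0.1295 0.0716] lpFR [0.469  0.0564 0.0618] lpNL [0.4024 0.1152 0.0742]
[ 0.6119  0.1007  0.2299 -0.0871  0.026   0.8525  2.9676  2.5824]
T red [0.6 0.3]; S red [-0.6 -0.1]; T green [0.4 0.5]; S green [-0.3 -0. ]; T post [0.6 0.5]; S post [ 0. -0.]; T tip [-0.5 -5.9]; S tip [ 3.6 -2.9]; T pivot [0.5 0.4]; T lpFL [-0.4 -0. ]; T lpFR [ 0.7 -0.9]; T lpNR [ 0.6 -1. ]; T lpNL [-1.1 -0.3]; S lpFL [ 0.1 -1.2]; S lpFR [-0.  -3.8]; S lpNL [-1.2 -0.7]; T stFL [-0.1  0.9]; T stFR [0.5 0.1]; T stNR [0.3 0.5]; T stNL [0.7 1.8]; S stFR [-0.2 -0.3]; S stNR [-0.4 -1.5]; 
red [0.5201 0.1234 0.05  ]
green [0.5806 0.1027 0.05  ]
tip [0.6411 0.1076 0.057 ]
pivot [0.5736 0.0137 0.06  ]
post [ 0.5491 -0.0204  0.088 ]
board [0.5503 0.113  0.05  ]
loop [0.4354 0.0861 0.075 ]
lpFL [0.4509 0.1298 0.075 ]
stFL [0.69   0.2936 0.012 ]
lpFR [0.4687 0.0539 0.075 ]
stFR [ 0.7675 -0.0375  0.012 ]
lpNL [0.4022 0.1184 0.075 ]
stNL [0.4563 0.2389 0.012 ]
lpNR [0.42   0.0425 0.075 ]
stNR [ 0.5338 -0.0922  0.012 ]
```

The heights check out: post 86 mm, dots 48 mm, tip 54 mm. The base plate's centre is evidently not the stage origin, so I'll free its offset in the fit and print the transit rows.

```bash
sed -i 's/x,y,w,c,e,th,ph,da=q/x,y,w,c,e,th,ph,da,ox=q/; s/m(i\*.12,j\*.17/m(ox+i*.12,j*.17/; s/3,2.8\]/3,2.8,0]/' fit.py; python3 fit.py | tail -18
cat > rows.py <<'E'
import sys,json,numpy as np
from workcell import sensors
from scipy.spatial.transform import Rotation as R
# rows.py tx ty tz heading_deg n [opening] : rows to reach target pose (heading of tool x), interpolated
def rows(t,h,n,op=0):
    s=sensors.sense();p=np.array(s['tool_pos']);M=R.from_rotvec(s['orientation']).as_matrix()
    h0=np.degrees(np.arctan2(M[1,0],M[0,0]));print('from',p.round(4),round(h0,2),'tilt',M[:,2].round(4))
    dh=(h0-h+180)%360-180; d=(np.array(t)-p)/n
    for k in range(n):
        a=np.radians(h0-dh*k/n);X=np.array([np.cos(a),np.sin(a),0]);Y=np.array([np.sin(a),-np.cos(a),0])
        r=[0,0,dh/n/6,d@X/.03,d@Y/.03,-d[2]/.03,op]
        print(json.dumps([round(float(v),2) for v in r]).replace(' ',''),end=',\n' if k%5==4 else ',')
if __name__=='__main__':
    a=[float(v) for v in sys.argv[1:]];rows(a[:3],a[3],int(a[4]),*(a[5:]))
E
python3 rows.py .521 -.034 .20 13.2 25 0
```

```text
lpFL [0.4507 0.1295 0.0716] lpFR [0.469  0.0564 0.0618] lpNL [0.4024 0.1152 0.0742]
[ 0.5956  0.0972  0.2276 -0.0705  0.0255  0.8489  3.7993  2.5852  0.0185]
T red [0.6 0.3]; S red [-0.5 -0.1]; T green [0.4 0.4]; S green [-0.2 -0. ]; T post [0.7 0.5]; S post [ 0. -0.]; T tip [ 0.7 -0. ]; S tip [-0.1 -0.4]; T pivot [0.6 0.5]; T lpFL [-0.4 -0.1]; T lpFR [ 0.7 -0.8]; T lpNR [ 0.5 -0.9]; T lpNL [-1.2 -0.3]; S lpFL [ 0.1 -1.2]; S lpFR [-0.1 -3.8]; S lpNL [-1.2 -0.7]; T stFL [-0.3  0.2]; T stFR [ 0.4 -0.4]; T stNR [-0.  0.]; T stNL [0.3 1. ]; S stFR [ 0.1 -0.5]; S stNR [-0.2 -1.9]; 
red [0.5201 0.1233 0.05  ]
green [0.5807 0.1026 0.05  ]
tip [0.6249 0.104  0.057 ]
pivot [0.5734 0.0136 0.06  ]
post [ 0.549  -0.0206  0.088 ]
board [0.5504 0.1129 0.05  ]
loop [0.4354 0.0863 0.075 ]
lpFL [0.451 0.13  0.075]
stFL [0.6922 0.2941 0.012 ]
lpFR [0.4686 0.054  0.075 ]
stFR [ 0.7689 -0.0372  0.012 ]
lpNL [0.4023 0.1187 0.075 ]
stNL [0.4584 0.2399 0.012 ]
lpNR [0.4199 0.0427 0.075 ]
stNR [ 0.5351 -0.0913  0.012 ]
from [0.1833 0.5445 0.2139] 161.39 tilt [-7.0e-04 -1.3e-03 -1.0e+00]
[0.0,0.0,0.99,-0.67,
[... 160 characters left out ...]

[0.0,0.0,0.99,-0.88,-0.18,0.02,0.0],[0.0,0.0,0.99,-0.89,-0.09,0.02,0.0],[0.0,0.0,0.99,-0.89,0.01,0.02,0.0],[0.0,0.0,0.99,-0.89,0.1,0.02,0.0],[0.0,0.0,0.99,-0.87,0.19,0.02,0.0],
[0.0,0.0,0.99,-0.85,0.28,0.02,0.0],[0.0,0.0,0.99,-0.82,0.36,0.02,0.0],[0.0,0.0,0.99,-0.77,0.45,0.02,0.0],[0.0,0.0,0.99,-0.72,0.52,0.02,0.0],[0.0,0.0,0.99,-0.67,0.6,0.02,0.0],
[0.0,0.0,0.99,-0.6,0.66,0.02,0.0],[0.0,0.0,0.99,-0.53,0.72,0.02,0.0],[0.0,0.0,0.99,-0.45,0.77,0.02,0.0],[0.0,0.0,0.99,-0.37,0.81,0.02,0.0],[0.0,0.0,0.99,-0.28,0.85,0.02,0.0],
[0.0,0.0,0.99,-0.19,0.87,0.02,0.0],[0.0,0.0,0.99,-0.1,0.89,0.02,0.0],[0.0,0.0,0.99,-0.01,0.89,0.02,0.0],[0.0,0.0,0.99,0.08,0.89,0.02,0.0],[0.0,0.0,0.99,0.17,0.88,0.02,0.0],
```

Excellent fit, with carrier -0.0705, cross 0.0255 and turnbutton 0.85.

```bash
python3 -m handwheel '[[0,0,1,-0.67,-0.59,0,0],[0,0,1,-0.73,-0.51,0,0],[0,0,1,-0.78,-0.44,0,0],[0,0,1,-0.82,-0.35,0,0],[0,0,1,-0.85,-0.27,0,0]]' && python3 -m handwheel '[[0,0,1,-0.88,-0.18,0,0],[0,0,1,-0.89,-0.09,0,0],[0,0,1,-0.89,0,0,0],[0,0,1,-0.89,0.1,0,0],[0,0,1,-0.87,0.19,0,0]]' && python3 -m handwheel '[[0,0,1,-0.85,0.28,0,0],[0,0,1,-0.82,0.36,0,0],[0,0,1,-0.77,0.45,0,0],[0,0,1,-0.72,0.52,0,0],[0,0,1,-0.67,0.6,0,0]]' && python3 -m handwheel '[[0,0,1,-0.6,0.66,0,0],[0,0,1,-0.53,0.72,0,0],[0,0,1,-0.45,0.77,0,0],[0,0,1,-0.37,0.81,0,0],[0,0,1,-0.28,0.85,0,0]]' && python3 rows.py .521 -.034 .20 13.1 5
```

```text
clock: 0.78
tool_pos: [0.2508, 0.4282, 0.2143]
orientation: [-1.298, -2.861, 0.001]
contact_force: [0.9, -0.3, 0.5]
opening: 0.044
gripper_force: 0.0
clock: 1.4
tool_pos: [0.3172, 0.3118, 0.2144]
orientation: [-1.994, -2.427, 0.0]
contact_force: [-0.4, -0.5, -0.4]
opening: 0.0006
gripper_force: 0.0
clock: 2.02
tool_pos: [0.3829, 0.1949, 0.2144]
orientation: [-2.554, -1.828, 0.0]
contact_force: [0.7, 0.3, -0.5]
opening: 0.0003
gripper_force: 0.0
clock: 2.65
tool_pos: [0.4479, 0.0779, 0.2143]
orientation: [-2.941, -1.105, 0.001]
contact_force: [0.3, -0.0, 0.0]
opening: 0.0008
gripper_force: 0.0
from [0.4479 0.0779 0.2143] 41.19 tilt [-5.e-04  1.e-04 -1.e+00]
[0.0,0.0,0.94,-0.12,0.88,0.1,0.0],[0.0,0.0,0.94,-0.04,0.89,0.1,0.0],[0.0,0.0,0.94,0.05,0.89,0.1,0.0],[0.0,0.0,0.94,0.14,0.88,0.1,0.0],[0.0,0.0,0.94,0.22,0.86,0.1,0.0],
```

```bash
python3 -m handwheel '[[0,0,0.94,-0.12,0.88,0.1,0],[0,0,0.94,-0.04,0.89,0.1,0],[0,0,0.94,0.05,0.89,0.1,0],[0,0,0.94,0.14,0.88,0.1,0],[0,0,0.94,0.22,0.86,0.1,0]]' >/dev/null&& python3 -m handwheel '[[0,0,0,0,0,1,0],[0,0,0,0,0,1,0],[0,0,0,0,0,1,0],[0,0,0,0,0,0.9,0],[0,0,0,0,0,0.3,0]]' ; python3 - <<'E'
from workcell import get_image,sensors
import cv2,numpy as np
a=get_image('side')['img'][140:260,230:370,::-1];b=get_image('wrist')['img'][:,:,::-1]
a=cv2.resize(a,None,fx=2.8,fy=2.8,interpolation=cv2.INTER_CUBIC)
b=cv2.resize(b,(400,300));
cv2.imwrite('pics/p2.png',np.hstack([a,np.vstack([b,np.zeros((36,400,3),'uint8')])]))
E
python3 rows.py .5734 .0136 .07 13.04 1
```

```text
clock: 3.9
tool_pos: [0.5196, -0.0323, 0.0716]
orientation: [-3.119, -0.361, 0.006]
contact_force: [-0.6, 0.1, -0.6]
opening: 0.0004
gripper_force: 0.0
from [ 0.5205 -0.0326  0.0729] 13.19 tilt [-1.9e-03  5.0e-04 -1.0e+00]
[0.0,0.0,0.03,2.07,-1.1,0.1,0.0],
```

View pics/p2.png

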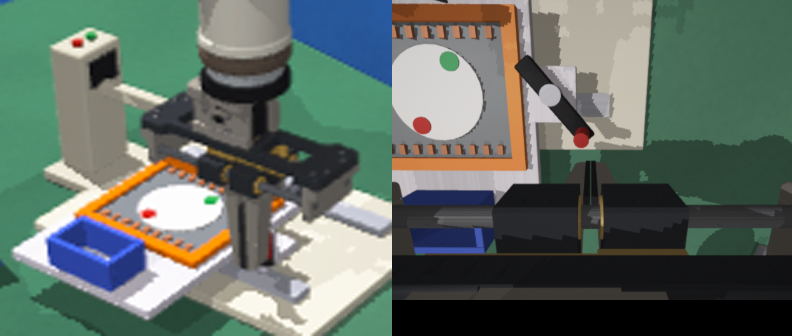

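Left side view: the fingers are just behind the post. Wrist view: the post is at (581,140), straight ahead of the shut fingers at (590,165). I'll push along tool x.

```bash
python3 -m handwheel '[[0,0,0,0.25,0.05,0.1,0],[0,0,0,0.25,0.05,0,0],[0,0,0,0.25,0.05,0,0],[0,0,0,0.2,0.05,0,0],[0,0,0,0.2,0,0,0]]';python3 -m handwheel '[[0,0,0,0.15,0,0,0],[0,0,0,0.1,0,0,0],[0,0,0,0.1,0,0,0],[0,0,0,0.1,0,0,0],[0,0,0,0,0,0,0]]'; python3 - <<'E'
from workcell import get_image,sensors
import cv2,numpy as np
from h import *
s=sensors.sense();print(s['tool_pos'],s['contact_force'])
a=get_image('top')['img'][136:280,155:335,::-1];b=get_image('wrist')['img'][:,:,::-1]
a=cv2.resize(a,None,fx=2.2,fy=2.2,interpolation=cv2.INTER_CUBIC)
b=cv2.resize(b,(400,300))
cv2.imwrite('pics/p3.png',np.hstack([a,np.vstack([b,np.zeros((a.shape[0]-300,400,3),'uint8')])]))
E
```

```text
clock: 4.62
tool_pos: [0.5564, -0.0311, 0.0705]
orientation: [3.12, 0.361, -0.001]
contact_force: [-2.2, -3.7, 1.0]
opening: 0.0006
gripper_force: 2.2
clock: 5.25
tool_pos: [0.5697, -0.0271, 0.0706]
orientation: [-3.12, -0.361, -0.001]
contact_force: [-0.8, -0.3, 0.7]
opening: 0.0006
gripper_force: 0.5
[ 0.56969965 -0.02713911  0.07064583] [-0.84379323 -0.26639819  0.71585407]
```

View pics/p3.png

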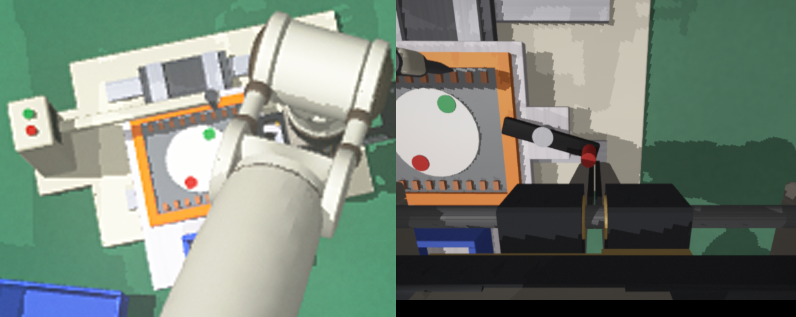

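The turnbutton has about 0.25 rad left, and the carrier has crept ~10 mm because its slide gives as easily. I'll write a wrist-camera tracker for the dots, post and carrier, then carry on.

```bash
cat > track.py <<'E'
import cv2,sys
from h import *
from workcell import get_image,sensors
from scipy.spatial.transform import Rotation as R
q=np.load('q.npy');W=q[2];O=q[:2];S=np.array([[np.cos(W),np.sin(W)],[-np.sin(W),np.cos(W)]])
def wcam(name='wrist'):
    s=sensors.sense();d=get_image(name)
    if 'mount' in d:
        T=np.eye(4);T[:3,:3]=R.from_rotvec(s['orientation']).as_matrix();T[:3,3]=s['tool_pos'];P=T@d['mount']
    else: P=d['pose']
    return s,d['img'],(d['camera_matrix'],P[:3])
def blobs(img,m,amin):
    n,_,st,c=cv2.connectedComponentsWithStats(m.astype('uint8'));return [(c[i],st[i,4]) for i in range(1,n) if st[i,4]>amin]
st=lambda P:S@(np.asarray(P)[:2]-O)
def track(name='wrist'):
    s,im,C=wcam(name);f=im.astype(int);r,g,b=f[...,0],f[...,1],f[...,2];A=60 if name=='wrist' else 6
    G=blobs(im,(g>1.8*r)&(g>1.6*b)&(g>90),A);D=blobs(im,(r>2.5*g)&(r>2.5*b)&(r>90),A);best=None
    for u,_ in G:
        for v,_ in D:
            a,c=atz(C,u,.05),atz(C,v,.05);e=abs(np.linalg.norm(a-c)-.064)
            if best is None or e<best[0]:best=(e,a,c,v)
    tcp=st(s['tool_pos']);print('t',round(s['clock'],2),'tcp stage',tcp.round(4),'z',round(s['tool_pos'][2],4),'F',np.round(s['contact_force'],1))
    if best and best[0]<.006:
        e,gr,rd,v=best;bo=st((gr+rd)/2);print(name,'err',round(e,4),'red',st(rd).round(4),'green',st(gr).round(4),'carrier',(bo-[.03,0]).round(4),'loop-tcp',(bo-[.118,0]-tcp).round(4))
        pv=bo-[0,.102]
        for w,ar in D:
            if w is v:continue
            p=st(atz(C,w,.08))-pv
            if .02<np.linalg.norm(p)<.06:print('post rel',p.round(4),'th',round(float(np.arctan2(-p[0],-p[1])),3))
    else:print('no dots',best and best[0],len(G),len(D))
    cv2.imwrite('pics/last_%s.png'%name,im[:,:,::-1])
if __name__=='__main__':
    for n in sys.argv[1:] or ['wrist']:track(n)
E
python3 track.py
python3 -m handwheel '[[0,0,0,-0.1,0,0,0],[0,0,0,0,-0.1,0,0],[0,0,0,0.15,0,0,0],[0,0,0,0.15,0,0,0],[0,0,0,0.15,0,0,0]]'; python3 track.py;  python3 -m handwheel '[[0,0,0,0.1,0,0,0],[0,0,0,0.1,0,0,0],[0,0,0,0.1,0,0,0]]'; python3 track.py
```

```text
t 5.35 tcp stage [-0.0535 -0.1151] z 0.0707 F [-0.3 -0.   0.5]
no dots None 0 2
clock: 6.02
tool_pos: [0.5792, -0.0224, 0.0706]
orientation: [3.121, 0.361, -0.0]
contact_force: [0.5, -0.8, -0.3]
opening: 0.0005
gripper_force: 0.5
t 6.03 tcp stage [-0.0431 -0.1128] z 0.0706 F [ 0.5 -0.8 -0.3]
no dots None 0 2
clock: 6.45
tool_pos: [0.5874, -0.0204, 0.0705]
orientation: [3.121, 0.361, -0.002]
contact_force: [-3.3, -2.5, 1.3]
opening: 0.0005
gripper_force: 1.9
t 6.45 tcp stage [-0.0346 -0.1127] z 0.0705 F [-3.3 -2.5  1.3]
no dots None 0 2
```

```bash
python3 - <<'E'
import cv2,numpy as np
im=cv2.imread('pics/last_wrist.png');h=cv2.cvtColor(im,cv2.COLOR_BGR2HSV)
for n,m in(('g',(h[...,0]>45)&(h[...,0]<85)&(h[...,1]>110)&(h[...,2]>70)),('r',((h[...,0]<6)|(h[...,0]>174))&(h[...,1]>150)&(h[...,2]>70))):
    k,_,s,c=cv2.connectedComponentsWithStats(m.astype('uint8'))
    for i in range(1,k):
        if s[i,4]>40:print(n,s[i],c[i].round(1),im[int(c[i][1]),int(c[i][0])])
E
```

```text
g [ 75 175  27  27 571] [ 87.9 187.8] [101 159  82]
r [305 231  24  38 732] [316.3 249.9] [ 44  48 165]
r [ 34 269  26  23 482] [ 46.4 280. ] [ 49  52 176]
```

View pics/last_wrist.png

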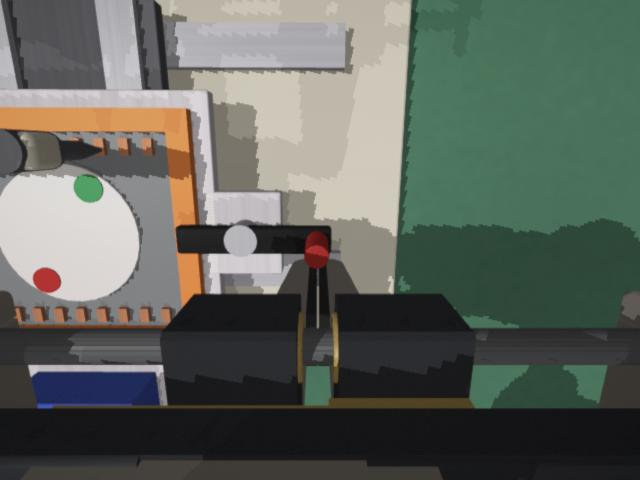

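The wrist view shows the bar square across the frame (nose at (180,240), pivot (240,240), post (316,240)), so it is closed. I'll fix the colour thresholds and confirm.

```bash
python3 - <<'E'
s=open('track.py').read()
a=s.index("f=im.astype");b=s.index("A=60");s=s[:a]+"h=cv2.cvtColor(im,cv2.COLOR_RGB2HSV);H,Sa,V=h[...,0],h[...,1],h[...,2];"+s[b:]
s=s.replace("(g>1.8*r)&(g>1.6*b)&(g>90)","(H>45)&(H<85)&(Sa>110)&(V>110)").replace("(r>2.5*g)&(r>2.5*b)&(r>90)","((H<6)|(H>174))&(Sa>150)&(V>70)")
open('track.py','w').write(s)
E
python3 track.py; python3 -m handwheel '[[0,0,0,0.07,0,0,0],[0,0,0,0.07,0,0,0],[0,0,0,0,0,0,0]]'; python3 track.py
```

```text
t 6.5 tcp stage [-0.0342 -0.1127] z 0.0705 F [-2.2 -2.   1.1]
wrist err 0.0002 red [-0.0464  0.0499] green [0.0084 0.0164] carrier [-0.049   0.0332] loop-tcp [-0.1028  0.1458]
post rel [ 0.001  -0.0426] th -0.023
clock: 6.92
tool_pos: [0.5919, -0.0193, 0.0705]
orientation: [3.121, 0.361, 0.0]
contact_force: [-3.0, -2.6, -0.2]
opening: 0.0003
gripper_force: 1.4
t 6.92 tcp stage [-0.03   -0.1127] z 0.0705 F [-3.  -2.6 -0.2]
wrist err 0.0014 red [-0.0422  0.0498] green [0.0107 0.0163] carrier [-0.0457  0.0331] loop-tcp [-0.1037  0.1458]
post rel [ 0.0019 -0.0426] th -0.045
```

Closed against its stop: the angle holds at ~0 while the carrier moves with the push. Next I'll back off, lift and go over to the loop.

```bash
python3 -m handwheel '[[0,0,0,-0.5,0,0,0],[0,0,0,0,0,-1,0],[0,0,0,-0.6,-0.97,-0.1,0],[0,0,0,-0.6,-0.97,0,0],[0,0,0,-0.6,-0.97,0,0]]'; python3 -m handwheel '[[0,0,0,-0.6,-0.97,0,0],[0,0,0,-0.55,-0.98,0,0],[0,0,0,0,0,0,0]]'; python3 track.py wrist top side; python3 rows.py 0.5 0 .1 13.04 1|head -1
```

```text
clock: 7.6
tool_pos: [0.5049, 0.0511, 0.1042]
orientation: [-3.12, -0.36, -0.005]
contact_force: [1.4, -0.0, 0.3]
opening: 0.0002
gripper_force: 0.0
clock: 7.98
tool_pos: [0.4571, 0.1007, 0.1038]
orientation: [-3.119, -0.364, -0.002]
contact_force: [-0.5, -0.2, -0.2]
opening: 0.0006
gripper_force: 0.0
t 7.97 tcp stage [-0.1342  0.0347] z 0.1038 F [-0.5 -0.2 -0.2]
wrist err 0.0019 red [-0.0417  0.0491] green [0.0107 0.0158] carrier [-0.0455  0.0324] loop-tcp [ 0.0007 -0.0023]
post rel [-0.0002 -0.0392] th 0.006
t 8.03 tcp stage [-0.1334  0.0335] z 0.104 F [1.4 0.  0.2]
no dots 0.039930781756253655 23 4
t 8.07 tcp stage [-0.133   0.0328] z 0.1041 F [ 0.5 -0.3  0.9]
side err 0.0001 red [-0.042   0.0478] green [0.0133 0.0156] carrier [-0.0444  0.0317] loop-tcp [ 0.0007 -0.0011]
post rel [-0.0087 -0.0473] th 0.182
from [0.4588 0.0988 0.1041] 13.18 tilt [ 2.1e-03  2.0e-04 -1.0e+00]
```

View pics/last_wrist.png

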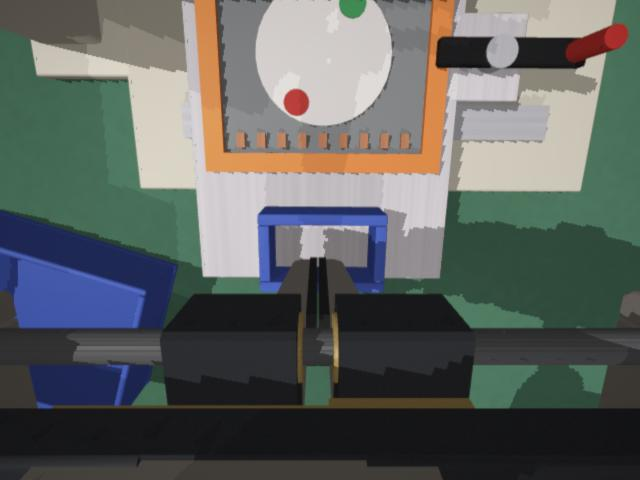

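The wrist view shows the shut fingers centred over the loop (walls at columns 265 and 380) and the bar still square across. I'll go in and open against the side walls.

```bash
python3 -m handwheel '[[0,0,0,0,0.03,0.4,0],[0,0,0,0,0,0.6,0],[0,0,0,0,0,0.6,0],[0,0,0,0,0,0,0.35],[0,0,0,0,0,0,0.35]]' 5; python3 -m handwheel '[[0,0,0,0,0,0,0.35],[0,0,0,0,0,0,0.35]]'; python3 track.py wrist side
```

```text
clock: 8.75
tool_pos: [0.4583, 0.0978, 0.0558]
orientation: [3.121, 0.36, 0.001]
contact_force: [0.0, -0.1, -0.1]
opening: 0.0182
gripper_force: 0.0
clock: 9.0
tool_pos: [0.4584, 0.0981, 0.0562]
orientation: [3.121, 0.361, 0.002]
contact_force: [-0.6, 0.3, -0.2]
opening: 0.0322
gripper_force: 0.0
t 9.0 tcp stage [-0.1335  0.0318] z 0.0562 F [-0.6  0.3 -0.2]
no dots None 0 2
t 9.05 tcp stage [-0.1337  0.0319] z 0.0561 F [ 0.  -0.2  0.7]
side err 0.0015 red [-0.0402  0.0479] green [0.0133 0.0156] carrier [-0.0435  0.0317] loop-tcp [ 0.0022 -0.0001]
post rel [-0.0096 -0.0473] th 0.2
```

```bash
python3 -m handwheel '[[0,0,0,0,0,0,0.45],[0,0,0,0,0,0,0.45],[0,0,0,0,0,0,0.45]]' 5; python3 -m handwheel '[[0,0,0,0.3,0.2,0,0.45],[0,0,0,0.3,0.2,0,0.45],[0,0,0,0.3,0.2,0,0.45],[0,0,0,0.3,0.2,0,0.45],[0,0,0,0.3,0.2,0,0.45]]'; python3 track.py wrist side
```

```text
clock: 9.48
tool_pos: [0.458, 0.0982, 0.0558]
orientation: [-3.121, -0.361, -0.0]
contact_force: [-0.4, 1.0, 2.0]
opening: 0.0362
gripper_force: 5.1
clock: 10.1
tool_pos: [0.5076, 0.0797, 0.0555]
orientation: [-3.119, -0.361, 0.005]
contact_force: [-5.2, 3.2, 5.7]
opening: 0.036
gripper_force: 5.3
t 10.1 tcp stage [-0.0898  0.0028] z 0.0555 F [-5.2  3.2  5.7]
no dots None 0 1
t 10.15 tcp stage [-0.0885  0.0018] z 0.0556 F [-0.7  1.8  0.6]
no dots 0.018080015712920297 7 3
```

```bash
python3 -m handwheel '[[0,0,0,0.3,0.2,0,0.45],[0,0,0,0.25,0.2,0,0.45],[0,0,0,0.2,0.12,0,0.45],[0,0,0,0.15,0.1,0,0.45],[0,0,0,0,0,0,0.45]]'; python3 track.py wrist side; python3 - <<'E'
import cv2,numpy as np
a=cv2.imread('pics/last_wrist.png')[0:230,160:480];b=cv2.imread('pics/last_side.png')[170:250,250:360]
a=cv2.resize(a,(410,295));b=cv2.resize(b,(390,284),interpolation=cv2.INTER_CUBIC)
cv2.imwrite('pics/p5.png',np.hstack([a,np.vstack([b,np.zeros((11,390,3),'uint8')])]))
E
```

```text
clock: 10.82
tool_pos: [0.5387, 0.0674, 0.0554]
orientation: [-3.12, -0.361, 0.001]
contact_force: [-2.3, 2.4, 2.5]
opening: 0.0363
gripper_force: 5.1
t 10.82 tcp stage [-0.0622 -0.0162] z 0.0554 F [-2.3  2.4  2.5]
no dots None 0 1
t 10.88 tcp stage [-0.0622 -0.0162] z 0.0554 F [-1.6  2.3  2.1]
no dots 0.02067510109830406 6 3
```

View pics/p5.png

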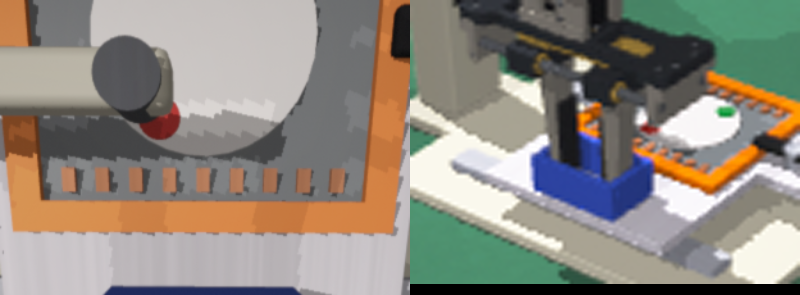

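Wrist view: the hub and arm hide the needle tip, and the red dot peeks out at lower right (crop (160,120)). I'll take the carrier's place from the orange frame's outer edges and the dot's visible rim.

```bash
cat > frame.py <<'E'
from track import *
s,im,C=wcam('wrist');h=cv2.cvtColor(im,cv2.COLOR_RGB2HSV)
m=(h[...,0]>=8)&(h[...,0]<20)&(h[...,1]>190)&(h[...,2]>90)
print('t',s['clock'],'tcp',st(s['tool_pos']).round(4),'F',np.round(s['contact_force'],1))
xs=[]
for u in range(215,430,15):
    r=np.where(m[100:230,u])[0]
    if len(r)>10: xs.append(st(atz(C,(u,r.max()+100.5),.052))[0]+.075)
print('board x from near edge: carrier',round(np.median(xs)-.03,4),np.round(np.std(xs),4))
for v in(130,145,160):
    c=np.where(m[v])[0];L=st(atz(C,(c.min()-.5,v),.052))[1]-.07;Rr=st(atz(C,(c.max()+.5,v),.052))[1]+.07;print('cross L,R',round(L,4),round(Rr,4))
rm=((h[...,0]<6)|(h[...,0]>174))&(h[...,1]>150)&(h[...,2]>60)
n,l,stt,c=cv2.connectedComponentsWithStats(rm[:200].astype('uint8'))
for i in range(1,n):
    if stt[i,4]>40:
        cs,_=cv2.findContours((l==i).astype('uint8'),0,1);P=np.array([st(atz(C,p[0],.05)) for p in cs[0]])
        print('red blob',stt[i],'stage x',P.min(0).round(4),P.max(0).round(4))
E
python3 frame.py
```

```text
t 10.925 tcp [-0.0622 -0.0162] F [-1.1  1.6  1.3]
board x from near edge: carrier nan nan
  return _methods._mean(a, axis=axis, dtype=dtype,
  ret = ret.dtype.type(ret / rcount)
  ret = _var(a, axis=axis, dtype=dtype, out=out, ddof=ddof,
  arrmean = um.true_divide(arrmean, div, out=arrmean,
  ret = ret.dtype.type(ret / rcount)
Traceback (most recent call last):
  File "frame.py", line 11, in <module>
    c=np.where(m[v])[0];L=st(atz(C,(c.min()-.5,v),.052))[1]-.07;Rr=st(atz(C,(c.max()+.5,v),.052))[1]+.07;print('cross L,R',round(L,4),round(Rr,4))
                                    ~~~~~^^
ValueError: zero-size array to reduction operation minimum which has no identity
```

```bash
sed -i 's/>190)&(h\[...,2\]>90)/>130)\&(h[...,2]>120)/' frame.py; python3 -c "
import cv2;im=cv2.imread('pics/last_wrist.png');h=cv2.cvtColor(im,cv2.COLOR_BGR2HSV);print([h[v,u].tolist() for v,u in((165,300),(172,350),(150,172),(150,460),(190,300))])"; python3 frame.py 2>&1|tail -8
```

```text
[[14, 165, 216], [13, 169, 216], [15, 155, 215], [13, 174, 212], [162, 7, 184]]
t 10.975 tcp [-0.0622 -0.0162] F [-1.6  2.1  1.7]
board x from near edge: carrier 0.0317 0.0002
cross L,R -0.011 -0.0209
cross L,R -0.0108 -0.0207
cross L,R -0.011 -0.0209
red blob [270  81  30  27 429] stage x [ 0.0221 -0.0065] [0.0339 0.0076]
```

The frame is 140 mm along x, so carrier = (0.0267, -0.0159) and red is at about (0.030, 0.001), which is on the tip to within ~1 mm. I'll nudge 1 mm, release, and rise with a tilt to look at the tip directly while it rests.

```bash
python3 -m handwheel '[[0,0,0,0.02,0.03,0,0.45],[0,0,0,0,0,0,0.45],[0,0,0,-0.2,0,0,0.2],[0,0,0,0,0,0,0.2],[0,0,0,0,0,0,0.2]]'; python3 -m handwheel '[[0,0,0,0,0,-1,0.2],[0,0,0,0,0,-1,0.2],[0,1,0,0,0,-1,0.2],[0,1,0,0,0,0,0.2],[0,1,0,0,0,0,0.2]]' >/dev/null; python3 -m handwheel '[[0,1,0,0,0,0,0.2],[0,1,0,0,0,0,0.2],[0,0,0,0,0,0,0.2],[0,0,0,0,0,0,0.2]]'; python3 track.py wrist side; python3 - <<'E'
import cv2,numpy as np
a=cv2.imread('pics/last_wrist.png');b=cv2.imread('pics/last_side.png')[165:235,265:365]
cv2.imwrite('pics/p6.png',np.hstack([cv2.resize(a[90:290,160:400],(480,400),interpolation=cv2.INTER_CUBIC),cv2.resize(cv2.resize(b[:,:],None,fx=5,fy=5,interpolation=cv2.INTER_CUBIC)[:350,100:420],(320,400))]))
E
```

```text
clock: 11.65
tool_pos: [0.5344, 0.0647, 0.0559]
orientation: [3.12, 0.361, 0.001]
contact_force: [0.8, 0.1, -0.0]
opening: 0.0186
gripper_force: 0.0
clock: 12.78
tool_pos: [0.5348, 0.0647, 0.1466]
orientation: [-2.96, -0.342, -0.793]
contact_force: [0.6, 1.1, 0.5]
opening: 0.0185
gripper_force: 0.0
t 12.78 tcp stage [-0.0666 -0.0179] z 0.1466 F [0.6 1.1 0.5]
wrist err 0.0004 red [ 0.0277 -0.0003] green [ 0.0828 -0.0335] carrier [ 0.0252 -0.0169] loop-tcp [0.0038 0.001 ]
post rel [-0.0033 -0.0392] th 0.083
t 12.82 tcp stage [-0.0662 -0.0179] z 0.1468 F [0.3 0.6 0.1]
side err 0.0004 red [ 0.0274 -0.0009] green [ 0.0827 -0.0339] carrier [ 0.025  -0.0174] loop-tcp [0.0033 0.0005]
post rel [-0.0074 -0.0463] th 0.158
```

View pics/p6.png

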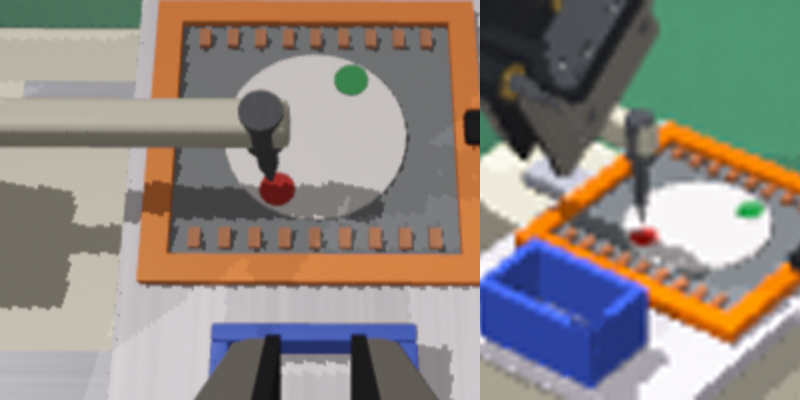

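Wrist: tip at crop (271,181), dot centre (277,189). Side: tip (642,222), dot (644,236).

```bash
python3 - <<'E'
from track import *
s,im,C=wcam('wrist')
for n,C,a,b in(('wrist',C,(295.5,180.5),(298.5,184.5)),('side',CS,(317.4,203.9),(317.8,206.3))):
    print(n,'tip',st(atz(C,a,.057)).round(4),'red',st(atz(C,b,.05)).round(4))
print(tri([(C if 0 else wcam('wrist')[2],(295.5,180.5)),(CS,(317.4,203.9))]))
E
```

```text
wrist tip [0.0287 0.0019] red [ 0.0281 -0.0004]
side tip [ 0.0286 -0.0012] red [ 0.0282 -0.0027]
[0.62491297 0.10555065 0.0547573 ]
```

Red sits ~2 mm too far toward -y of the tip; I'll go back in and correct it.

```bash
python3 -m handwheel '[[0,-1,0,0,0,0,0.2],[0,-1,0,0,0,0,0.2],[0,-1,0,0,0,0,0.2],[0,-1,0,0,0,0,0.2],[0,-1,0,0,0,0,0.2]]'>/dev/null; python3 -m handwheel '[[0,0,0,0,0,1,0.2],[0,0,0,0,0,1,0.2],[0,0,0,0,0,1,0.2],[0,0,0,0,0,0,0.45],[0,0,0,0,0,0,0.45]]' 5; python3 frame.py; python3 -m handwheel '[[0,0,0,0,0,0,0.45],[0,0,0,0,-0.04,0,0.45],[0,0,0,0,-0.03,0,0.45],[0,0,0,0,0,0,0.45]]'; python3 frame.py
```

```text
clock: 14.22
tool_pos: [0.535, 0.0652, 0.0568]
orientation: [3.121, 0.361, 0.002]
contact_force: [-1.9, 6.5, -3.4]
opening: 0.0364
gripper_force: 3.7
t 14.225 tcp [-0.0663 -0.0175] F [-1.9  6.5 -3.4]
board x from near edge: carrier 0.0304 0.0002
cross L,R -0.0122 -0.0218
cross L,R -0.0119 -0.0221
cross L,R -0.0122 -0.0218
red blob [635   8   5  21  77] stage x [ 0.0536 -0.167 ] [ 0.0619 -0.164 ]
red blob [268  72  32  31 625] stage x [ 0.0205 -0.0077] [0.0341 0.0074]
clock: 14.78
tool_pos: [0.5346, 0.0667, 0.0566]
orientation: [3.12, 0.361, 0.003]
contact_force: [2.1, -3.0, 2.8]
opening: 0.0363
gripper_force: 5.1
t 14.775 tcp [-0.0664 -0.0159] F [ 2.1 -3.   2.8]
board x from near edge: carrier 0.0304 0.0001
cross L,R -0.0107 -0.0207
cross L,R -0.0105 -0.0205
cross L,R -0.0107 -0.0208
red blob [635   9   5  20  67] stage x [ 0.0535 -0.1656] [ 0.0614 -0.1627]
red blob [269  74  31  29 579] stage x [ 0.0204 -0.0062] [0.0331 0.0084]
```

Now (carrier 0.0254, -0.0157) red matches the tip to within ~0.5 mm. I'll rest nearly two seconds, then slide on toward green.

```bash
for i in 1 2 3; do python3 -m handwheel '[[0,0,0,0,0,0,0.45],[0,0,0,0,0,0,0.45],[0,0,0,0,0,0,0.45],[0,0,0,0,0,0,0.45],[0,0,0,0,0,0,0.45]]' >/dev/null; done; python3 frame.py; python3 -m handwheel '[[0,0,0,-0.25,-0.12,0,0.45],[0,0,0,-0.3,-0.18,0,0.45],[0,0,0,-0.3,-0.2,0,0.45],[0,0,0,-0.3,-0.2,0,0.45],[0,0,0,-0.3,-0.2,0,0.45]]'; python3 -m handwheel '[[0,0,0,-0.25,-0.1,0,0.45],[0,0,0,-0.1,-0.1,0,0.45],[0,0,0,-0.05,0,0,0.45],[0,0,0,0,0,0,0.45]]'; python3 frame.py
```

```text
t 16.7 tcp [-0.0664 -0.0156] F [ 1.4 -2.9  6.4]
board x from near edge: carrier 0.0304 0.0001
cross L,R -0.0104 -0.0199
cross L,R -0.0102 -0.0202
cross L,R -0.0105 -0.0205
red blob [636   9   4  19  61] stage x [ 0.0539 -0.165 ] [ 0.0613 -0.1625]
red blob [269  75  31  28 567] stage x [ 0.0204 -0.0059] [0.0326 0.0087]
clock: 17.38
tool_pos: [0.4866, 0.0835, 0.0566]
orientation: [3.12, 0.36, 0.007]
contact_force: [5.0, -2.7, 2.6]
opening: 0.0363
gripper_force: 5.1
clock: 17.88
tool_pos: [0.473, 0.0869, 0.0565]
orientation: [-3.12, -0.36, -0.004]
contact_force: [2.8, -2.2, 7.0]
opening: 0.0364
gripper_force: 5.3
t 17.875 tcp [-0.1218  0.0177] F [ 2.8 -2.2  7. ]
board x from near edge: carrier -0.025 0.0002
cross L,R 0.0229 0.0129
cross L,R 0.0231 0.0132
cross L,R 0.0228 0.0129
red blob [636   8   4  20  59] stage x [-0.0016 -0.1316] [ 0.0062 -0.1291]
red blob [269  69  31  33 819] stage x [-0.0346  0.0274] [-0.0201  0.042 ]
```

It moved by (-0.0554, +0.0332), almost exactly the step needed. I'll release, rise and look.

```bash
python3 -m handwheel '[[0,0,0,0,0,0,0.2],[0,0,0,0,0,0,0.2],[0,0,0,0.1,0,0,0.2],[0,0,0,0,0,-1,0.2],[0,0,0,0,0,-1,0.2]]'; python3 -m handwheel '[[0,1,0,0,0,-1,0.2],[0,1,0,0,0,0,0.2],[0,1,0,0,0,0,0.2],[0,1,0,0,0,0,0.2],[0,1,0,0,0,0,0.2]]' >/dev/null; python3 -m handwheel '[[0,0,0,0,0,0,0.2],[0,0,0,0,0,0,0.2]]' >/dev/null; python3 track.py wrist side; python3 - <<'E'
import cv2,numpy as np
a=cv2.imread('pics/last_wrist.png');b=cv2.imread('pics/last_side.png')[165:235,265:365]
cv2.imwrite('pics/p7.png',np.hstack([cv2.resize(a[90:290,160:400],(480,400),interpolation=cv2.INTER_CUBIC),cv2.resize(cv2.resize(b[:,:],None,fx=5,fy=5,interpolation=cv2.INTER_CUBIC)[:350,100:420],(320,400))]))
E
```

```text
clock: 18.55
tool_pos: [0.4738, 0.0876, 0.1154]
orientation: [-3.12, -0.361, 0.004]
contact_force: [-0.2, 0.4, 0.0]
opening: 0.0183
gripper_force: 0.0
t 19.43 tcp stage [-0.1195  0.0174] z 0.1461 F [0.1 0.  1.9]
no dots 0.029418820824925307 1 3
t 19.48 tcp stage [-0.1191  0.0174] z 0.1465 F [0.1 0.2 0.2]
no dots 0.020897607836845078 10 3
```

View pics/p7.png

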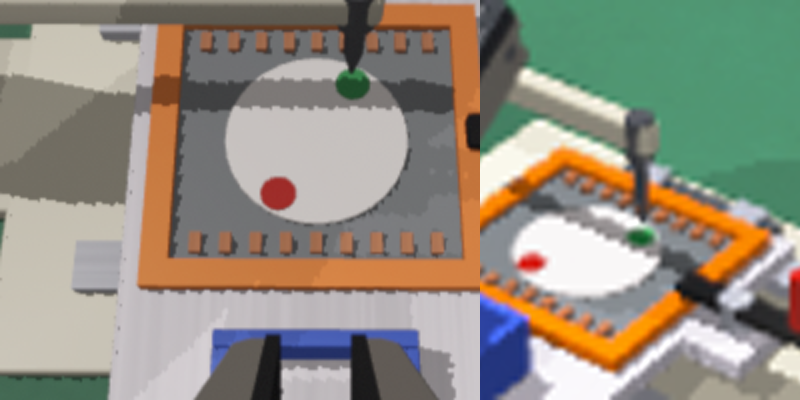

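Wrist: tip at crop (351,71), green centre (353,83). Side: tip (642,219), green (641,236). The bar is still across.

```bash
python3 - <<'E'
from track import *
s,im,C=wcam('wrist')
for n,C,a,b in(('wrist',C,(335.5,125.5),(336.5,131.5)),('side',CS,(317.4,203.3),(317.2,206.3))):
    print(n,'tip',st(atz(C,a,.057)).round(4),'green',st(atz(C,b,.05)).round(4))
h=cv2.cvtColor(im,cv2.COLOR_RGB2HSV);H,Sa,V=h[...,0],h[...,1],h[...,2]
cs,_=cv2.findContours(((H>45)&(H<85)&(Sa>110)&(V>40)).astype('uint8')[115:145,318:356],0,1)
P=np.array([st(atz(wcam()[2],p[0]+[318,115],.05)) for p in max(cs,key=len)]);print('green extents',P.min(0),P.max(0))
E
```

```text
wrist tip [0.0299 0.002 ] green [0.0282 0.0007]
side tip [0.0311 0.0008] green [ 0.0272 -0.0013]
green extents [ 0.01891946 -0.0050249 ] [0.03387964 0.00796467]
```

Green is ~2 mm short in x and ~1 mm in y. I'll go back in for a small correction, with the frame edge as feedback.

```bash
python3 -m handwheel '[[0,-1,0,0,0,0,0.2],[0,-1,0,0,0,0,0.2],[0,-1,0,0,0,0,0.2],[0,-1,0,0,0,0,0.2],[0,-1,0,0,0,0,0.2]]'>/dev/null; python3 -m handwheel '[[0,0,0,0,0,1,0.2],[0,0,0,0,0,1,0.2],[0,0,0,0,0,1,0.2],[0,0,0,0,0,0,0.2],[0,0,0,0,0,0,0.2]]' 5; python3 frame.py; python3 -m handwheel '[[0,0,0,0,0,0,0.45],[0,0,0,0,0,0,0.45],[0,0,0,0,0,0,0.45],[0,0,0,0.07,-0.03,0,0.45],[0,0,0,0,0,0,0.45]]' 5; python3 frame.py
```

```text
clock: 22.78
tool_pos: [0.4757, 0.0873, 0.0567]
orientation: [3.121, 0.361, 0.002]
contact_force: [0.2, 0.2, 0.8]
opening: 0.0183
gripper_force: 0.0
t 22.775 tcp [-0.1191  0.0174] F [0.2 0.2 0.8]
board x from near edge: carrier -0.0249 0.0002
cross L,R 0.0232 0.0131
cross L,R 0.0229 0.0133
cross L,R 0.0231 0.013
red blob [633  14   7  23 112] stage x [-0.0026 -0.1329] [ 0.0066 -0.1289]
red blob [268  75  31  33 807] stage x [-0.0346  0.0277] [-0.0201  0.0423]
clock: 23.45
tool_pos: [0.4771, 0.088, 0.0564]
orientation: [3.119, 0.361, 0.0]
contact_force: [-1.3, -2.4, 6.1]
opening: 0.0363
gripper_force: 5.2
t 23.45 tcp [-0.1176  0.0177] F [-1.3 -2.4  6.1]
board x from near edge: carrier -0.0233 0.0002
cross L,R 0.0228 0.0131
cross L,R 0.023 0.0128
cross L,R 0.0228 0.013
red blob [635  15   5  20  75] stage x [-0.0003 -0.132 ] [ 0.0076 -0.129 ]
red blob [269  74  31  34 819] stage x [-0.0332  0.0275] [-0.0182  0.0421]
```

```bash
python3 -m handwheel '[[0,0,0,0.02,0,0,0.45],[0,0,0,0,0,0,0.45],[0,0,0,0,0,0,0.2],[0,0,0,0,0,0,0.2],[0,0,0,0,0,0,0.2]]'; python3 frame.py|head -3; python3 -m handwheel '[[0,0,0,0,0,-1,0.2],[0,0,0,0,0,-1,0.2],[0,1,0,0,0,-1,0.2],[0,1,0,0,0,0,0.2],[0,1,0,0,0,0,0.2]]'>/dev/null;python3 -m handwheel '[[0,1,0,0,0,0,0.2],[0,1,0,0,0,0,0.2],[0,0,0,0,0,0,0.2],[0,0,0,0,0,0,0.2]]'; python3 - <<'E'
from track import *
for n,tip in(('wrist',None),('side',(317.4,203.6))):
    s,im,C=wcam(n);h=cv2.cvtColor(im,cv2.COLOR_RGB2HSV);H,Sa,V=h[...,0],h[...,1],h[...,2]
    for nm,m in(('g',(H>45)&(H<85)&(Sa>110)&(V>40)),('r',((H<6)|(H>174))&(Sa>150)&(V>60))):
        k,l,stt,c=cv2.connectedComponentsWithStats(m.astype('uint8'))
        for i in range(1,k):
            p=st(atz(C,c[i],.05))
            if 10<stt[i,4]<1500 and abs(p-[.0,0]).max()<.06:print(n,nm,stt[i],p.round(4))
            elif nm=='r' and 10<stt[i,4]<1500:print(n,'post?',st(atz(C,c[i],.08)).round(4))
    if n=='wrist':
        # project expected tip and search darkest lowest point of needle
        P=np.r_[S.T@[.0293,.0015]+O,.057];e=proj((C[0],C[1]),P);print('exp tip px',e.round(1));u,v=e.round().astype(int)
        g=cv2.cvtColor(im,cv2.COLOR_RGB2HSV);w=(im.max(2)<62)[v-14:v+6,u-9:u+10]
        for r in w:print(''.join('#' if x else '.' for x in r))
E
```

```text
clock: 24.12
tool_pos: [0.4771, 0.0889, 0.0553]
orientation: [-3.121, -0.361, 0.001]
contact_force: [-0.3, 0.1, -0.3]
opening: 0.0185
gripper_force: 0.0
t 24.125 tcp [-0.1174  0.0187] F [-0.3  0.1 -0.3]
board x from near edge: carrier -0.023 0.0002
cross L,R 0.0228 0.0131
clock: 25.3
tool_pos: [0.478, 0.0886, 0.1464]
orientation: [-2.959, -0.342, -0.793]
contact_force: [-0.0, 0.8, 0.2]
opening: 0.0183
gripper_force: 0.0
wrist g [329 126  16  14 162] [0.0291 0.0014]
wrist post? [0.0872 0.285 ]
wrist post? [-0.0013 -0.1232]
wrist r [292 180  16  15 197] [-0.0252  0.0348]
exp tip px [336.9 128.4]
.....##########....
.....##########....
....###########....
....###########....
.....#########.....
.....#########.....
.....#########.....
......#######......
......#######......
.......#####.......
.......#####.......
.......####........
.......####........
.......###.........
........##.........
...................
...................
...................
...................
...................
side post? [-0.0077 -0.1327]
side post? [-0.4052 -0.3512]
```

The tip is at px ~(336.5,128), where expected for (0.0293, 0.0015), and green is at (0.0291, 0.0014). The turnbutton is still closed and the gripper is clear.

```bash
python3 -c "
from workcell import order
print(order.hand_in())"
```

```text
the job is handed in; nothing more can be done
None
```

The job is handed in at about 25 s: the turnbutton is closed across the frame, the pointer rested about 2 s over the red dot and now stands over the green one (both within about 1 mm by my measurements), though the carrier crept about 25 mm while I pushed the turnbutton shut, and I viewed 11 pictures against the limit of 10.

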